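# Unlock the bullet camera from its bench dock

### The job

The tube-shaped bullet camera has to come off its bench dock. On that dock slide the steel safety catch sideways, away from the camera, as far as it goes, then press the black release button it uncovered fully down so that it stays in and the camera is unlocked. Do not touch the other dock, the one with the round dome camera.

Things in the scene. Friction and masses are not known exactly. Their poses are not given: they have to be found in the camera images.
- camera_dock: Fixed grey block 120 (x) by 310 (y, -175 to 135) by 25 mm high, with a white tube-shaped bullet camera (60 mm thick, 160 long with its sunshade, along x at y = -130 mm, top at 107 mm). Origin: on the release button's axis, at table level; z up, x roughly away from the robot. All heights are above the table. Two rails, tops at 42 mm, 70 mm apart, run along y beside the button.
- catch (a joint): Bullet dock's safety catch, m: 0 shut over the button, 0.09 open at its stop; slides to the dock's +y. Starts at 0 to 0.01; 2.5 N friction, stays where left. Steel plate 82 (x) by 68 (y) by 4 mm, top face at 47 mm; upright tab at its centre, 44 (x) by 12 mm (y), from 47 to 78 mm high, to push or to grip across its thickness. Tab at dock x = 0, y = joint value.
- release (a joint): Bullet dock's release button, m: 0 out, 0.008 fully in at its stop, pressed straight down. Black disc 34 mm across at the dock's x = y = 0, under the shut catch; top at 39 mm when out, 31 mm when fully in, surrounding deck at 25 to 29 mm. Needs about 4 to 5 N and stays where it is pushed to (no spring).
- dome_dock: The other dock: same make, size, origin and axes, same catch and button, but carrying a dome camera (white round base 84 mm across with a black ball on top, 94 mm high, at y = -130 mm). Must not be touched.

How it is judged:
By the outcome, as a careful person would: the job done as asked, in the order asked, and still so for the second after the job is handed in, with the robot touching nothing.
It also fails if it takes over 42 s, if anything falls off the work surface, if the arm or the gripper's body presses on something with over 40 N, if the wrist force passes 120 N, or if a joint passes its speed limit or range.

### The arm

A 6-joint arm with a two-finger parallel gripper is mounted at the origin on the work surface. World frame = base frame: x ahead of the robot, y to its left, z up, the work surface at z = 0. Lengths are in m, angles in rad, forces in N, time in s.
With the tool pointing down it reaches from about 0.275 to 0.875 m from the base axis. Payload 12.5 kg.
Tool frame: the origin (TCP) lies at the very end of the fingers, on their centre line; the grasp point (between the pads) lies 19 mm behind it; x points along the fingers, y is the direction in which the jaws open and shut, and the axes are right-handed (so a half turn about x gives the same grasp; the last joint's range is limited). The gripper opens to 85 mm and grips with 20 to 120 N. Pads are 22 mm wide; open, the fingers measure 114 mm over their backs; the gripper's body (76 mm by 85 mm) begins 54 mm behind the grasp point. The pads swing forward as they close: fully open they stand 13 mm farther back than shut.
Start: joints at [-0.085, 0.351, 1.652, -0, 1.139, -0.085], TCP at [0.55, 0, 0.231] pointing down, gripper open.
Joint ranges: [-2.75, 2.75], [-0.79, 2.1], [0.01, 2.65], [-1.57, 4.71], [0.07, 3.14], [-2.87, 2.87]. Speed limits (rad/s): [2.22, 2.22, 2.79, 3.14, 3.14, 3.14].

### API

Orientations are given as a 3x3 rotation matrix whose columns are the frame's x, y, z axes.
In Python, from bench import manip gives the robot as it stands. Calls block until the motion is done:
- manip.move_ptp(position, orientation): joint-space move of the TCP to a pose.
- manip.move_l(position, attitude=None, max_speed=0.15): straight line of the TCP; attitude=None keeps the orientation; max_speed is the mean speed in m/s.
- manip.move_j(angles): joint-space move.
- manip.set_gripper(opening, effort=None): opening from 0.0 (shut) to 1.0 (fully open); effort is the grip in N (None keeps the last); returns when the fingers have stopped.
- manip.dwell(seconds).
- manip.inverse_kinematics(position, orientation): joint angles nearest the present ones, or None.
- manip.grab_frame(name): name is "scene" or "side" or "wrist"; returns (picture, depth): 400x640x3 uint8, red, green, blue; 400x640 float32, m along the optical axis (not along the pixel's ray), 0 where there is no reading.
- manip.get_calibration(name): a dict with "camera_matrix" (3x3 intrinsics, pixels), "R" (3x3) and "t" (3): a world point X has camera coordinates R X + t. Camera axes: x right, y down, z forward; pixel columns grow to the right and rows downward; lengths in m; the calibration is good to about 2 mm. A picture is of the moment at which its call begins: read the wrist's pose just before it. get_calibration takes no time and is no camera call; for the wrist camera it gives the pose at the moment of the call.
A pose or a line that the arm cannot do raises manip.Unreachable and nothing moves.
- manip.sign_off(): hands the job in, once; it reports no verdict.
Trained networks look in the newest picture that a camera, given by its name, has taken for a name from the list of things; names that differ only in an ending like _2 or _b are one class to them, and where a whole thing is asked for, a point or a joint stands for the part that bears it (a point fixed in the world has none). Each returns a list of dicts, best first, with "confidence" (0 to 1); they miss things now and then, are a little off and sometimes report something else, mostly with a low value. They report only what shows in the picture. A call takes as long as a camera call.
- manip.look_for(camera, name): "at" ([x, y, z] in m, in world coordinates, good to about 4 mm: the middle of the surface that is visible of it).
Readings, each from a call of its own:
- manip.current_time(): time.
- manip.current_qpos(): joint angles.
- manip.current_joint_vel(): joint speeds.
- manip.current_joint_torque(): joint torques, N m.
- manip.current_ee_pos(): TCP position.
- manip.current_tcp_rot(): TCP orientation.
- manip.current_force(): force on the tool from outside, world axes, zero at the start.
- manip.current_ft_torque(): the same for the moment, N m.
- manip.current_grip_width(): opening from 0.0 (shut) to 1.0 (fully open).
Only numpy, scipy, OpenCV 4.12 (cv2) and the standard library are available. Lean on these libraries where they do the work, as an engineer would, in place of code of your own. Each camera call takes 0.05 s, during which the arm holds its last target. There are 200 camera calls.

## Working session

There is one attempt and no reset: what is moved stays moved. The work goes in short steps, each a Python script; the robot and the scene stay as the last script left them, time stands still between calls to the robot, and variables do not carry over. Pictures are saved under pics/ and viewed, about 8 in all and at most 12, crops included, and the job is handed in when it is done.

```bash
mkdir -p pics; python3 - <<'E'
from bench import manip
import cv2,numpy as np
for c in("scene","side"):
    p,d=manip.grab_frame(c); np.savez(f'pics/{c}.npz',p=p,d=d,**manip.get_calibration(c))
    cv2.imwrite(f'pics/{c}.png',p[:,:,::-1])
    for n in("camera_dock","catch","dome_dock","release"):
        print(c,n,[(np.round(r["at"],3),round(r["confidence"],2)) for r in manip.look_for(c,n)][:4])
print(manip.current_time())
E
```

```text
scene camera_dock [(array([ 0.514, -0.293,  0.037]), 0.76)]
scene catch [(array([ 0.502, -0.23 ,  0.045]), 0.76)]
scene dome_dock [(array([0.544, 0.187, 0.027]), 0.98)]
scene release []
side camera_dock [(array([ 0.489, -0.238,  0.031]), 0.82)]
side catch [(array([ 0.494, -0.229,  0.043]), 0.7)]
side dome_dock []
side release [(array([0.505, 0.244, 0.024]), 0.61)]
0.5
```

View pics/scene.png

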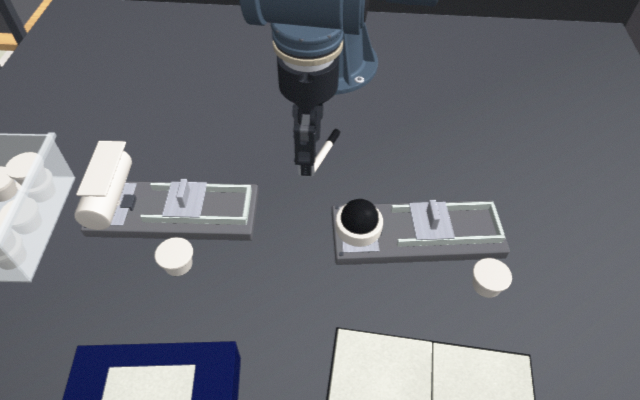

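View pics/side.png

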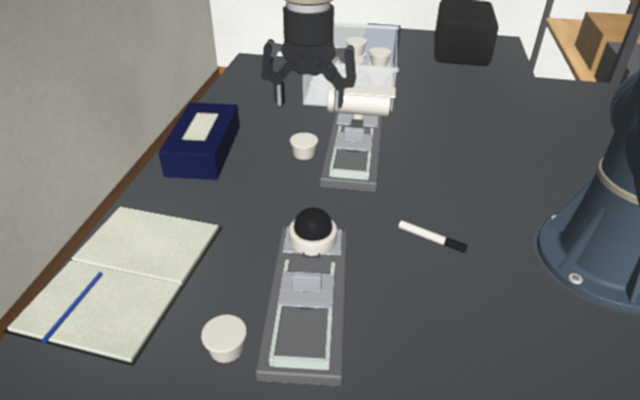

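The bullet dock is on the left in the scene view: camera at about (105,185), catch tab at (183,193), running roughly along world +y. In the side view it's the far dock, with its tab at about (354,132). The dome dock is at world y ≈ +0.19. Next I'll look from close above with the wrist camera.

```bash
python3 - <<'E'
from bench import manip
import cv2,numpy as np
R=manip.current_tcp_rot(); print(R.round(3))
manip.move_ptp([0.44,-0.21,0.26],R); manip.set_gripper(0.0,40)
k=manip.get_calibration("wrist"); p,d=manip.grab_frame("wrist")
np.savez('pics/w.npz',p=p,d=d,**k); cv2.imwrite('pics/w.png',p[:,:,::-1])
for n in("camera_dock","catch"):
    print(n,[(np.round(r["at"],3),round(r["confidence"],2)) for r in manip.look_for("wrist",n)][:3])
# world points -> height-selected masks
def W(d,k):
    K=k["camera_matrix"];v,u=np.indices(d.shape)
    c=np.stack([(u-K[0,2])*d/K[0,0],(v-K[1,2])*d/K[1,1],d],-1); return (c-k["t"])@k["R"]
X=W(d,k); s=np.load('pics/scene.npz')
for nm,X,dd in(("wrist",X,d),("scene",W(s['d'],s),s['d'])):
    m=(dd>0)&(abs(X[...,0]-.5)<.12)&(X[...,1]<-.05)&(X[...,1]>-.3)
    for lo,hi in((.02,.034),(.036,.044),(.044,.052),(.06,.077),(.075,.081)):
        q=X[m&(X[...,2]>lo)&(X[...,2]<hi)][:,:2].astype(np.float32)
        if len(q)>10: r=cv2.minAreaRect(q); print(nm,lo,hi,len(q),np.round(r[0],4),np.round(r[1],4),round(r[2],1),q.min(0),q.max(0))
print(manip.current_time(),manip.current_ee_pos(),manip.current_force())
E
```

```text
[[-0.  1.  0.]
 [ 0.  0. -1.]
 [-1. -0. -0.]]
camera_dock [(array([ 0.499, -0.212,  0.024]), 0.67)]
catch []
wrist 0.02 0.034 11134 [ 0.5144 -0.205 ] [0.1613 0.193 ] 2.5 [ 0.43043438 -0.29996142] [ 0.5951582  -0.10724263]
wrist 0.036 0.044 3516 [ 0.5365 -0.2087] [0.1673 0.1823] 2.5 [ 0.44945887 -0.29997307] [ 0.6199997  -0.11833753]
wrist 0.044 0.052 3614 [ 0.4951 -0.2353] [0.0822 0.0685] 2.5 [ 0.4531985  -0.27080613] [ 0.53697014 -0.19993705]
wrist 0.06 0.077 429 [ 0.4945 -0.2352] [0.0432 0.0127] 3.1 [ 0.47283477 -0.24190974] [ 0.5164223 -0.2283241]
wrist 0.075 0.081 467 [ 0.4945 -0.2349] [0.0431 0.0123] 2.0 [ 0.47283477 -0.24147117] [ 0.5161853  -0.22839677]
scene 0.02 0.034 3186 [ 0.5258 -0.2037] [0.1848 0.1953] 2.6 [ 0.42987704 -0.2999981 ] [ 0.61830187 -0.10565645]
scene 0.036 0.044 1396 [ 0.5351 -0.2077] [0.1692 0.1835] 1.9 [ 0.44942367 -0.29975843] [ 0.61997926 -0.11615444]
scene 0.044 0.052 1086 [ 0.4938 -0.2046] [0.0849 0.1743] 2.4 [ 0.45152593 -0.29322883] [ 0.5381962  -0.11645769]
scene 0.06 0.077 119 [ 0.4958 -0.2333] [0.0444 0.0127] 3.6 [ 0.4732763  -0.23954447] [ 0.51779705 -0.22580358]
scene 0.075 0.081 127 [ 0.4957 -0.2335] [0.0438 0.0123] 2.0 [ 0.47398195 -0.23954447] [ 0.51760894 -0.22681957]
2.3667 [ 0.43996467 -0.21001157  0.25998388] [-0.45628329  0.15920694  0.10141557]
```

View pics/w.png

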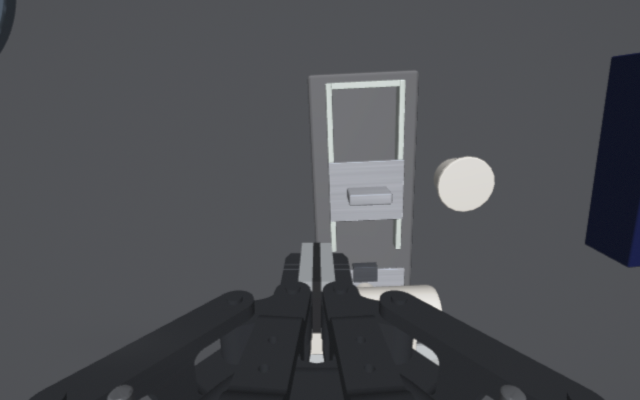

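The wrist view shows the tab at (370,195), the catch plate below it and the bullet camera at the bottom; the cup at (465,183) is clear of the path. Depth gives a plate of 82 x 68.5 mm and a tab of 43 x 12 mm, matching the given sizes, with yaw 2.5°. Now I'll push the tab from the camera side.

```bash
cat > h.py <<'E'
from bench import manip
import numpy as np
a=np.radians(2.4); ex=np.array([np.cos(a),np.sin(a),0]); ey=np.array([-np.sin(a),np.cos(a),0])
C=np.array([.4947,-.2347,0])          # tab centre as found
R=np.column_stack([[0,0,-1],ex,-ey])
def at(x,y,z): return C+x*ex+y*ey+[0,0,z]
def W(d,k):
    K=k["camera_matrix"];v,u=np.indices(d.shape)
    c=np.stack([(u-K[0,2])*d/K[0,0],(v-K[1,2])*d/K[1,1],d],-1); return (c-k["t"])@k["R"]
E
python3 - <<'E'
from h import *
w=np.load('pics/w.npz'); X=W(w['d'],w); D=X-C; x=D@ex; y=D@ey; z=X[...,2]
m=(w['d']>0)&(abs(x)<.07)&(z>.015)&(z<.032)&(y>0)
print("deck end y",np.percentile(y[m],[98,99.5,100]),"x",np.percentile(x[m],[.5,99.5]), "expect end .135-j")
m=(abs(x)<.07)&(z>.037)&(z<.045)&(y>.04); print("rails",y[m].max(),np.percentile(x[m],[1,99]))
manip.move_ptp(at(0,-.04,.13),R); manip.move_l(at(0,-.04,.057))
F0=manip.current_force(); print(F0)
manip.move_l(at(0,.05,.057),max_speed=.08)
print(manip.current_force()-F0)
for s in np.arange(.055,.085,.002):
    manip.move_l(at(0,s,.057),max_speed=.04); f=(manip.current_force()-F0)@ey
    p=(manip.current_ee_pos()-C)@ey; print(round(s,3),round(p,4),round(f,1))
    if f<-12: break
print(manip.current_time())
E
```

```text
deck end y [0.12348069 0.12479159 0.12550263] x [-0.05937051  0.05887993] expect end .135-j
rails 0.1153392980431942 [-0.04083071  0.04068198]
[ 1.01944253 -0.07705836 -0.53887266]
[-0.56008912 -0.43382607  1.45520948]
0.055 0.0552 0.2
0.057 0.0571 -0.2
0.059 0.0591 -0.5
0.061 0.0612 -0.1
0.063 0.0631 -2.1
0.065 0.0633 -16.5
6.4667
```

The stop showed up at TCP y = 63 mm, which puts the tab 80.5 mm further on. With the start at about 9.5 mm (from the deck end), that makes the joint 0.090. I'll back off, lift and check.

```bash
python3 - <<'E'
from h import *; import cv2
manip.move_l(at(0,.045,.057)); manip.move_l(at(0,.045,.10)); manip.move_ptp(at(-.05,-.0095,.2),R)
k=manip.get_calibration("wrist"); p,d=manip.grab_frame("wrist"); cv2.imwrite('pics/w2.png',p[:,:,::-1])
X=W(d,k); D=X-C; x=D@ex; y=D@ey; z=X[...,2]
m=(d>0)&(abs(x)<.03)&(z>.06)&(z<.082)&(y>.03)&(y<.13); print("tab",x[m].mean(),(y[m].min()+y[m].max())/2+.0095)
m=(d>0)&(abs(x)<.03)&(abs(y+.0095)<.03)&(z>.034)&(z<.043)
q=X[m]; print("button",m.sum(),x[m].min(),x[m].max(),y[m].min(),y[m].max(),np.median(q[:,2]))
print([(np.round(r["at"],3),r["confidence"]) for r in manip.look_for("wrist","release")], at(0,-.0095,.039),manip.current_time())
E
```

```text
tab -0.0009398203714872446 0.08972662912356506
button 968 -0.016354535302063235 0.016517451970452537 -0.02591080848347367 0.0070755168743927704 0.037956865868713524
[(array([ 0.494, -0.244,  0.034]), 0.64)] [ 0.49509782 -0.24419167  0.039     ] 7.85
```

View pics/w2.png

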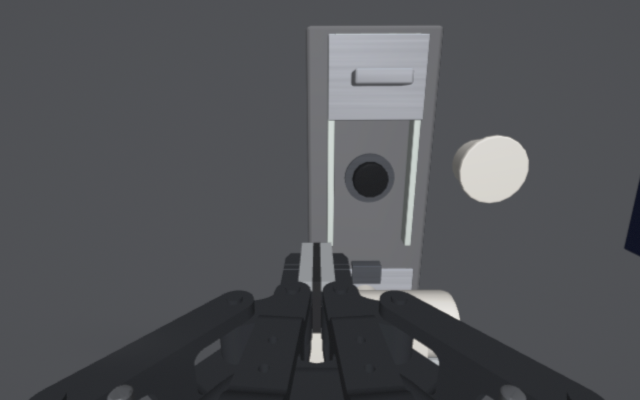

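The catch is open (tab at (384,75), 89.7 mm) and the black button is exposed at (370,180), centred at dock 0,0. Next I'll press it until it reaches the stop.

```bash
python3 - <<'E'
from h import *; import cv2
b=-.0095
manip.move_ptp(at(0,b,.10),R); manip.move_l(at(0,b,.045)); F0=manip.current_force()
for s in np.arange(.040,.025,-.001):
    manip.move_l(at(0,b,s),max_speed=.02); f=(manip.current_force()-F0)[2]
    print(round(s,3),round(manip.current_ee_pos()[2],4),round(f,1))
    if f>20: break
manip.move_l(at(0,b,.10)); manip.move_ptp(at(-.05,b,.2),R)
k=manip.get_calibration("wrist"); p,d=manip.grab_frame("wrist"); cv2.imwrite('pics/w3.png',p[:,:,::-1])
X=W(d,k); D=X-C; x=D@ex; y=D@ey; z=X[...,2]
m=(d>0)&(abs(x)<.03)&(z>.06)&(z<.082)&(y>.03)&(y<.13); print("tab",(y[m].min()+y[m].max())/2-b)
m=(d>0)&(np.hypot(x,y-b)<.013); print("button z",np.median(z[m]),manip.current_time(),manip.current_force())
E
```

```text
0.04 0.0402 1.1
0.039 0.0391 0.4
0.038 0.0381 3.4
0.037 0.037 2.9
0.036 0.0359 2.0
0.035 0.0349 1.9
0.034 0.0339 0.6
0.033 0.0329 2.5
0.032 0.0319 1.5
0.031 0.0311 4.1
0.03 0.0309 17.2
0.029 0.0308 29.9
tab 0.08969743970181444
button z 0.276455512623312 13.2417 [-0.18263303  1.03405697 -0.59889225]
```

View pics/w3.png

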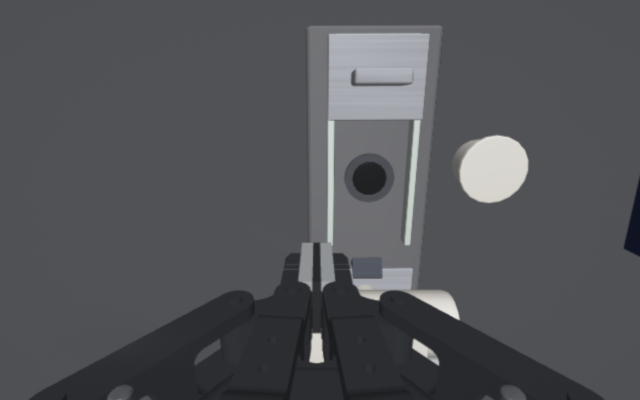

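The catch is still open and the button now sits lower at (369,178). The 0.276 m reading came from the gripper falling inside the mask, so I'll repeat it with a height filter and then hand in.

```bash
python3 - <<'E'
from h import *
k=manip.get_calibration("wrist"); p,d=manip.grab_frame("wrist")
X=W(d,k); D=X-C; x=D@ex; y=D@ey+.0095; z=X[...,2]
m=(d>0)&(np.hypot(x,y)<.013)&(z<.06); zb=np.median(z[m]); print("button z",zb,m.sum())
if zb<.033: manip.sign_off(); print("signed off",manip.current_time())
E
```

```text
button z 0.030206760786909013 561
the job is handed in; nothing more can be done
the job is handed in; nothing more can be done
```

The bullet camera's dock is unlocked: its safety catch is fully open and its release button is fully in. I handed the job in with the arm clear of everything; the clock last read 13.2 s of the 42 s allowed.

- **Catch:** I pushed the tab with closed fingers, away from the camera, until it hit its stop. The wrist camera then measured it at 89.7 mm (nominal 90), and it read the same after the button was pressed.
- **Button:** I pressed it straight down until it hit a hard stop at a height of 30.8 mm, with about 30 N at the end. After the arm lifted away, its top measured 30.2 mm (nominal 31), so it stayed in.
- **Failed check:** My first button-height reading, 0.276 m, was wrong because the measurement area included the gripper. I repeated it with a height filter, which gave the 30.2 mm above.
- **Dome dock:** The arm did not go near it after moving over to the bullet dock.

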